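Packing tools back on their shadow pads

ROBOT

A 6-joint arm with a two-finger parallel gripper is mounted at the origin on the work surface. World frame = base frame: x ahead of the robot, y to its left, z up, the work surface at z = 0. Lengths are in m, angles in rad, forces in N, time in s.
With the tool pointing down it reaches from about 0.275 to 0.875 m from the base axis. Payload 12.5 kg.
Tool frame: the origin (TCP) lies at the very end of the fingers, on their centre line; the grasp point (between the pads) lies 19 mm behind it; z points along the fingers, y is the line along which they close (so a half turn about z gives the same grasp; the last joint's range is limited). The gripper opens to 85 mm and grips with 20 to 120 N. Pads are 22 mm wide; open, the fingers measure 114 mm over their backs; the gripper's body (76 mm by 85 mm) begins 54 mm behind the grasp point. The pads swing forward as they close: fully open they stand 13 mm farther back than shut.
Start: joints at [-0.085, 0.351, 1.652, -0, 1.139, -0.085], TCP at [0.55, 0, 0.231] pointing down, gripper open.
Joint ranges: [-2.75, 2.75], [-0.79, 2.1], [0.01, 2.65], [-1.57, 4.71], [0.07, 3.14], [-2.87, 2.87]. Speed limits (rad/s): [2.22, 2.22, 2.79, 3.14, 3.14, 3.14].

INTERFACE

Orientations are given as a 3x3 rotation matrix whose columns are the frame's x, y, z axes.
In Python, from bench import manip gives the robot as it stands. Calls block until the motion is done:
- manip.move_ptp(position, orientation): joint-space move of the TCP to a pose.
- manip.move_l(position, attitude=None, max_speed=0.15): straight line of the TCP; attitude=None keeps the orientation; max_speed is the mean speed in m/s.
- manip.move_j(angles): joint-space move.
- manip.set_gripper(opening, effort=None): opening from 0.0 (shut) to 1.0 (fully open); effort is the grip in N (None keeps the last); returns when the fingers have stopped.
- manip.dwell(seconds).
- manip.inverse_kinematics(position, orientation): joint angles nearest the present ones, or None.
- manip.grab_frame(name): name is "scene" or "side" or "wrist"; returns (picture, depth): 384x512x3 uint8, red, green, blue; 384x512 float32, m along the optical axis (not along the pixel's ray), 0 where there is no reading.
- manip.get_calibration(name): a dict with "camera_matrix" (3x3 intrinsics, pixels), "k1" (the pictures are not rectified: a ray, as slopes to the right and down, at radius r is drawn at 1 + k1 r^2 times it, then the intrinsics apply), "R" (3x3) and "t" (3): a world point X has camera coordinates R X + t. Camera axes: x right, y down, z forward; pixel columns grow to the right and rows downward; lengths in m; the calibration is good to about 2 mm. A picture is of the moment at which its call begins: read the wrist's pose just before it. get_calibration takes no time and is no camera call; for the wrist camera it gives the pose at the moment of the call.
A pose or a line that the arm cannot do raises manip.Unreachable and nothing moves.
- manip.sign_off(): hands the job in; it is judged then, once.
Trained networks look in the newest picture that a camera, given by its name, has taken for a name from the list of things; names that differ only in an ending like _2 or _b are one class to them, and where a whole thing is asked for, a point or a joint stands for the part that bears it (a point fixed in the world has none). Each returns a list of dicts, best first, with "confidence" (0 to 1); they miss things now and then, are a little off and sometimes report something else, mostly with a low value. They report only what shows in the picture. A call takes as long as a camera call. They do not tell look-alikes from the thing itself.
- manip.look_for(camera, name): "at" ([x, y, z] in m, in world coordinates, good to about 4 mm: the middle of the surface that is visible of it).
Readings, each from a call of its own:
- manip.current_time(): time.
- manip.current_qpos(): joint angles.
- manip.current_joint_vel(): joint speeds.
- manip.current_joint_torque(): joint torques, N m.
- manip.current_ee_pos(): TCP position.
- manip.current_tcp_rot(): TCP orientation.
- manip.current_force(): force on the tool from outside, world axes, zero at the start.
- manip.current_ft_torque(): the same for the moment, N m.
- manip.current_grip_width(): opening from 0.0 (shut) to 1.0 (fully open).
- manip.current_grip_force(): force on a finger pad.
Only numpy, scipy, OpenCV 4.12 (cv2) and the standard library are available. Lean on these libraries where they do the work, as an engineer would, in place of code of your own. Each camera call takes 0.05 s, during which the arm holds its last target. There are 200 camera calls.

TASK

Tidy the packing bench: put the roll of red packing tape, the label roll, the cutter and the tape measure each on the blue pad whose white silhouette matches it, upright as it is now and squarely covering the silhouette (either way round is fine). Set each one down rather than dropping it, and leave the amber bottle and the small white box where they are.

Things in the scene. Friction and masses are not known exactly. Their poses are not given: they have to be found in the camera images.
- tape_roll: Roll of red packing tape lying flat on the bench: outer diameter 100 mm, height 48 mm, open cardboard core of inner diameter 76, so the wall is 12 thick. Can be pinched by its wall from above, one finger in the core. Origin: on the axis at the underside (bench level); z up. About 0.2 kg.
- label_roll: Small roll of white labels lying flat: outer diameter 56 mm, height 40 mm, core hole 25 mm. Origin: on the axis at the underside; z up. About 0.1 kg.
- cutter: Flat orange safety cutter lying on the bench: 140 mm long, 28 wide, 18 high, rounded edges. Origin: centre of the underside; x along its length, z up. About 0.09 kg.
- measure: Yellow and black tape measure (closed case) standing upright: 72 mm long, 36 wide, 62 high. Origin: centre of the underside; x along the 72 mm length, y across the 36 mm width, z up. About 0.22 kg.
- pad_tape: Fixed flat blue foam pad 160 x 110 x 6 mm lying on the bench, with a white printed silhouette at its centre: a large ring, outer diameter 100, inner 76 mm, for the packing tape. Origin: centre of the underside; its top is 6 mm above. x along the 160 mm side, z up. The print is flat, there is no recess.
- pad_label: Fixed flat blue foam pad 160 x 110 x 6 mm lying on the bench, with a white printed silhouette at its centre: a small ring, outer diameter 56, inner 25 mm, for the label roll. Origin: centre of the underside; its top is 6 mm above. x along the 160 mm side, z up. The print is flat, there is no recess.
- pad_cutter: Fixed flat blue foam pad 160 x 110 x 6 mm lying on the bench, with a white printed silhouette at its centre: a long bar 140 x 28 mm, its length along the pad's x, for the cutter. Origin: centre of the underside; its top is 6 mm above. x along the 160 mm side, z up. The print is flat, there is no recess.
- pad_measure: Fixed flat blue foam pad 160 x 110 x 6 mm lying on the bench, with a white printed silhouette at its centre: a short block 72 x 36 mm, its length along the pad's x, for the tape measure. Origin: centre of the underside; its top is 6 mm above. x along the 160 mm side, z up. The print is flat, there is no recess.
- bottle: Bystander, not to be moved: small amber bottle, diameter 48, height 120 mm, standing loose on the bench. Origin: centre of the underside.
- white_box: Bystander, not to be moved: small white product box with a grey stripe, 60 x 90 x 35 mm, lying loose on the bench. Origin: centre of the underside; x along 60, y along 90.
There are look-alikes about, which are no part of the job. There is more than one size of the measure; the one meant has the size given above. Leave any pink look-alike of the pad_cutter alone.

How it is judged:
By the outcome, as a careful person would: the job done as asked, in the order asked, and still so for the second after the job is handed in, with the robot touching nothing.
It also fails if it takes over 106 s, if anything falls off the work surface, if the arm or the gripper's body presses on something with over 40 N, if the wrist force passes 120 N, or if a joint passes its speed limit or range.

## Working session

There is one attempt and no reset: what is moved stays moved. The work goes in short steps, each a Python script; the robot and the scene stay as the last script left them, time stands still between calls to the robot, and variables do not carry over. Pictures are saved under pics/ and viewed, at most 14 in all, crops included, and the job is handed in when it is done.

```bash
ls; mkdir -p pics
cat > h.py <<'E'
import numpy as np, cv2
from bench import manip as m
def grab(cam,fn=None):
    K=m.get_calibration(cam); im,d=m.grab_frame(cam)
    if fn: cv2.imwrite(fn,im[...,::-1])
    return im,d,K
def cloud(d,K):
    "world xyz for each pixel (nan where no depth)"
    h,w=d.shape; M=np.array(K["camera_matrix"]); u,v=np.meshgrid(np.arange(w),np.arange(h))
    p=np.stack([u,v],-1).reshape(-1,1,2).astype(np.float64)
    n=cv2.undistortPoints(p,M,np.array([K["k1"],0,0,0.])).reshape(h,w,2)
    c=np.dstack([n,np.ones((h,w))])*d[...,None]
    X=(c-np.array(K["t"]))@np.array(K["R"])
    X[d<=0]=np.nan
    return X
def down(a):
    "tool down, closing axis y at world angle a"
    y=np.array([np.cos(a),np.sin(a),0]); z=np.array([0,0,-1.]); return np.column_stack([np.cross(y,z),y,z])
E
python3 - <<'E'
from h import *
for c in("scene","side"):
    im,d,K=grab(c,f"pics/{c}0.png"); np.savez(f"{c}0.npz",im=im,X=cloud(d,K))
    print(c,np.round(-np.array(K["R"]).T@np.array(K["t"]),2))
    for n in "tape_roll label_roll cutter measure pad_tape pad_label pad_cutter pad_measure bottle white_box".split():
        print(n,[(np.round(r["at"],3).tolist(),round(r["confidence"],2)) for r in m.look_for(c,n)])
print(m.current_time())
E
```

```text
pics
scene [ 1.   -0.4   1.16]
tape_roll []
label_roll [([0.336, -0.295, 0.043], 0.8)]
cutter [([0.46, -0.126, 0.018], 0.71)]
measure [([0.465, 0.249, 0.039], 0.44)]
pad_tape [([0.534, -0.405, 0.008], 0.86)]
pad_label [([0.638, 0.149, 0.008], 0.77)]
pad_cutter [([0.319, 0.464, 0.006], 0.97), ([0.514, 0.402, 0.004], 0.58)]
pad_measure [([0.647, -0.147, 0.007], 0.67)]
bottle [([0.737, -0.009, 0.075], 0.88)]
white_box [([0.735, 0.308, 0.039], 0.67), ([0.466, 0.069, 0.032], 0.33)]
side [0.31 0.95 0.98]
tape_roll [([0.457, 0.113, 0.036], 0.6)]
label_roll [([0.326, -0.281, 0.034], 0.72)]
cutter [([0.444, -0.108, 0.016], 0.66)]
measure [([0.265, 0.273, 0.037], 0.82), ([0.357, 0.312, 0.055], 0.56), ([0.459, 0.265, 0.037], 0.51)]
pad_tape [([0.516, -0.397, 0.008], 0.7)]
pad_label [([0.461, 0.109, 0.035], 0.64), ([0.641, 0.159, 0.007], 0.59)]
pad_cutter [([0.51, 0.417, 0.006], 0.83), ([0.307, 0.455, 0.006], 0.82)]
pad_measure [([0.643, -0.143, 0.006], 0.88)]
bottle [([0.715, 0.015, 0.064], 0.84)]
white_box [([0.72, 0.33, 0.038], 0.82)]
1.1
```

View pics/scene0.png

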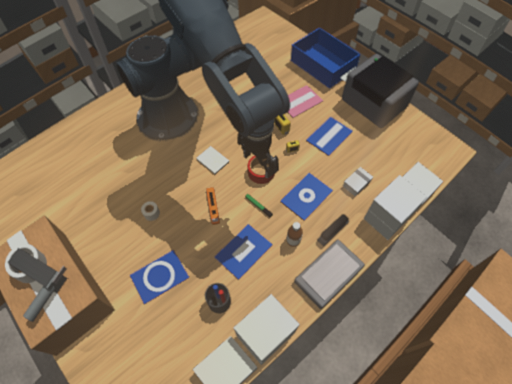

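View pics/side0.png

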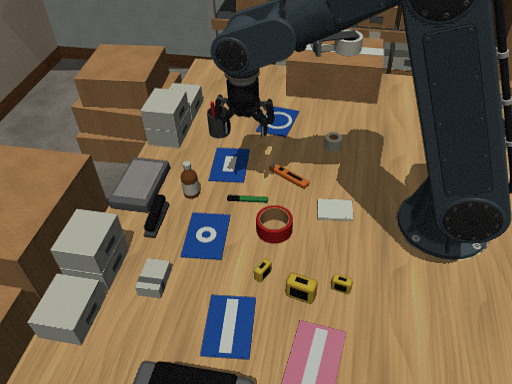

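The scene view shows:
- Measures: the big one at side pixel (301,288), and small look-alikes at (262,270) and (342,283).
- Cutter pads: blue at (228,326), pink look-alike at (316,355).
- Tape roll (274,223), cutter (290,176), label roll (333,140), and the measure pad (230,164) with something dark on it or a shadow.

Next I'll measure top-down.

```bash
cat > top.py <<'E'
from h import *
S=np.load("scene0.npz");D=np.load("side0.npz")
def rast(X,im,x0=.2,y0=-.5,n=(600,1100)):
    pass
rows=[]
for nm,Z in(("scene",S),("side",D)):
    X=Z["X"];im=Z["im"];hsv=cv2.cvtColor(im,cv2.COLOR_RGB2HSV).astype(int)
    H,Sa,V=hsv[...,0],hsv[...,1],hsv[...,2]; z=X[...,2]
    ws=(X[...,0]>.2)&(X[...,0]<.85)&(abs(X[...,1])<.55)
    def rep(lbl,mask,minn=20):
        n,L,st,c=cv2.connectedComponentsWithStats((mask&ws).astype(np.uint8))
        for i in range(1,n):
            if st[i,4]<minn: continue
            p=X[L==i]; (cx,cy),(w,h),a=cv2.minAreaRect((p[:,:2]*1000).astype(np.float32))
            print(nm,lbl,"px",np.round(c[i]).astype(int),"n",st[i,4],"c",round(cx),round(cy),"wh",round(w),round(h),"a",round(a,1),"z95",round(np.nanpercentile(p[:,2],95)*1000))
    rep("blue",(H>100)&(H<125)&(Sa>120)&(z<.03),150)
    rep("tall",(z>.013)&(z<.15),25)
    rep("yellow",(H>20)&(H<32)&(Sa>170)&(z>.015),15)
E
python3 top.py
python3 - <<'E'
import cv2,numpy as np
a=cv2.imread("pics/side0.png");b=cv2.imread("pics/scene0.png")
c=cv2.resize(a[250:310,240:370],(780,360),interpolation=cv2.INTER_CUBIC)
e=cv2.resize(a[140:190,200:260],(288,240)); f=cv2.resize(b[215:285,190:290],(343,240))
cv2.imwrite("pics/crop1.png",np.vstack([c,np.hstack([e,f,np.zeros((240,780-631,3),np.uint8)])]))
E
```

```text
scene blue px [329 136] n 540 c 511 408 wh 103 159 a 5.3 z95 10
scene blue px [306 196] n 925 c 638 149 wh 105 157 a 5.7 z95 9
scene blue px [247 252] n 842 c 644 -148 wh 104 156 a 5.7 z95 9
scene blue px [175 267] n 345 c 539 -357 wh 62 108 a 78.8 z95 10
scene blue px [143 286] n 350 c 525 -448 wh 66 103 a 82.3 z95 10
scene blue px [158 276] n 362 c 531 -405 wh 68 67 a 36.8 z95 10
scene tall px [283 123] n 217 c 363 295 wh 37 69 a 77.2 z95 65
scene tall px [292 145] n 124 c 461 253 wh 50 28 a 64.5 z95 43
scene tall px [211 154] n 28 c 281 11 wh 18 58 a 69.2 z95 17
scene tall px [202 159] n 29 c 277 -32 wh 43 22 a 10.1 z95 17
scene tall px [218 162] n 66 c 326 3 wh 68 48 a 75.5 z95 18
scene tall px [256 171] n 251 c 459 82 wh 100 69 a 4.2 z95 50
scene tall px [391 189] n 499 c 839 374 wh 23 290 a 0.3 z95 139
scene tall px [358 180] n 455 c 724 319 wh 62 96 a 0.8 z95 38
scene tall px [212 205] n 283 c 451 -121 wh 27 139 a 60.0 z95 21
scene tall px [251 198] n 30 c 521 -6 wh 45 15 a 10.2 z95 18
scene tall px [150 210] n 252 c 331 -296 wh 56 56 a 54.9 z95 42
scene tall px [262 207] n 31
[... 1157 characters left out ...]
 a 4.6 z95 18
side tall px [337 207] n 137 c 290 -5 wh 63 89 a 33.8 z95 16
side tall px [274 222] n 863 c 457 101 wh 98 102 a 12.6 z95 50
side tall px [325 211] n 31 c 322 21 wh 42 21 a 68.6 z95 16
side tall px [ 98 274] n 3011 c 837 375 wh 26 287 a 0.1 z95 138
side tall px [153 276] n 942 c 724 322 wh 62 95 a 1.0 z95 38
side tall px [262 269] n 255 c 459 256 wh 49 25 a 66.5 z95 44
side tall px [301 287] n 699 c 359 299 wh 40 75 a 75.9 z95 65
side tall px [342 282] n 287 c 262 264 wh 27 48 a 76.2 z95 44
side yellow px [261 269] n 177 c 459 258 wh 47 23 a 65.0 z95 44
side yellow px [301 286] n 456 c 357 301 wh 36 70 a 77.6 z95 64
side yellow px [342 282] n 182 c 263 264 wh 24 47 a 78.7 z95 44
```

View pics/crop1.png

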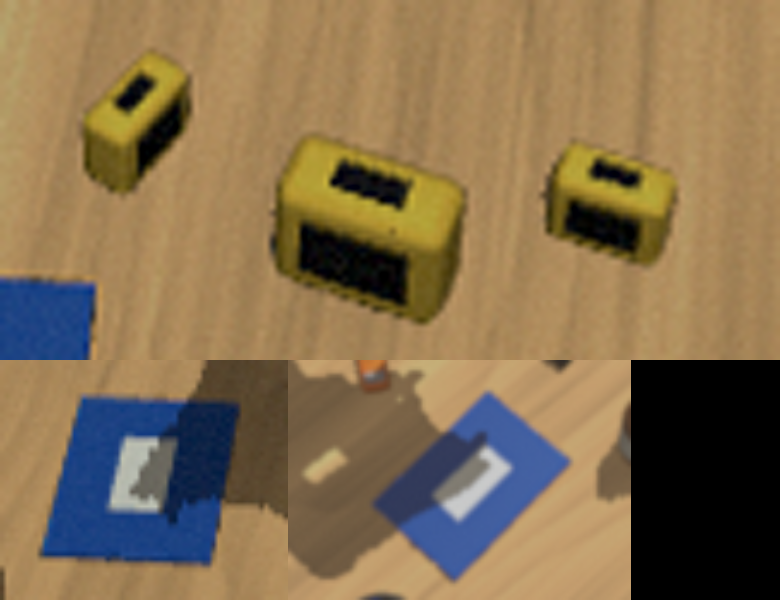

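The pad only has a shadow on it. The big measure (301,287) is 75x40 mm and 64 mm high, so it fits the description, and both small ones are wrong. Next is a quick wrist-camera tour of everything.

```bash
cat > tour.py <<'E'
from h import *
import json
K=m.get_calibration("wrist");C=-np.array(K["R"]).T@np.array(K["t"])
off=C-m.current_ee_pos(); ax=np.array(K["R"])[2]; R0=m.current_tcp_rot()
print("cam off",np.round(off,3),"axis",np.round(ax,2),"yaw y",np.round(R0[:,1],2),np.round(m.current_qpos(),2))
H=.30
g=off[:2]+ax[:2]/-ax[2]*(H+off[2])   # where the view axis meets the bench, relative to the TCP
print("look point",np.round(g,3))
T=dict(tape_roll=(457,101),measure=(361,297),pad_cutter=(510,409),pad_label=(638,151),pad_measure=(643,-147),pad_tape=(530,-402),label_roll=(330,-295),cutter=(450,-120))
for n,c in T.items():
    c=np.array(c)/1000.
    try: m.move_ptp([*(c-g),H],R0)
    except m.Unreachable:
        print(n,"unreach");  m.move_ptp([*c,H],R0)
    im,d,K=grab("wrist",f"pics/w_{n}.png"); np.savez(f"w_{n}.npz",im=im,X=cloud(d,K))
print(m.current_time())
E
python3 tour.py
cat > an.py <<'E'
from h import *
from tour_t import T
for n,c in T.items():
    Z=np.load(f"w_{n}.npz");X=Z["X"];im=Z["im"];c=np.array(c)/1000.
    near=np.hypot(X[...,0]-c[0],X[...,1]-c[1])<.1
    z=X[...,2];h=dict(tape_roll=.048,label_roll=.04,cutter=.018,measure=.062).get(n)
    if h: M=near&(z>h-(.006 if h>.02 else .010))&(z<h+.02)
    else:
        hs=cv2.cvtColor(im,cv2.COLOR_RGB2HSV); M=near&(hs[...,1]<70)&(hs[...,2]>70)&(z<.02)
        B=near&(hs[...,0]>100)&(hs[...,0]<125)&(hs[...,1]>110); M&=cv2.morphologyEx((B).astype(np.uint8),cv2.MORPH_CLOSE,np.ones((91,91)))>0
    k,L,st,_=cv2.connectedComponentsWithStats(M.astype(np.uint8))
    i=1+np.argmax(st[1:,4]); p=X[L==i]; (cx,cy),(w,hh),a=cv2.minAreaRect((p[:,:2]*1000).astype(np.float32))
    ys,xs=np.where(L==i)
    print(n,"n",st[i,4],"c",round(cx,1),round(cy,1),"wh",round(w,1),round(hh,1),"a",round(a,1),"z",round(np.median(p[:,2])*1000,1),"box",xs.min(),xs.max(),ys.min(),ys.max())
E
grep '^T=' tour.py > tour_t.py; python3 an.py
python3 -c "
import cv2,numpy as np
N='tape_roll measure pad_cutter pad_label pad_measure pad_tape label_roll cutter'.split()
I=[cv2.resize(cv2.imread(f'pics/w_{n}.png'),(200,150)) for n in N]
cv2.imwrite('pics/tour.png',np.vstack([np.hstack(I[:4]),np.hstack(I[4:])]))"
```

```text
cam off [-0.     0.079  0.142] axis [-0.   -0.32 -0.95] yaw y [ 1. -0. -0.] [-0.08  0.35  1.65  0.    1.14 -0.08]
look point [-0.    -0.067]
9.0833
tape_roll n 2161 c 457.9 98.2 wh 98.7 98.9 a 2.1 z 47.0 box 217 297 168 243
measure n 1494 c 358.6 297.1 wh 33.8 69.7 a 77.9 z 60.7 box 224 284 190 224
pad_cutter n 2028 c 511.2 407.8 wh 27.6 140.5 a 6.0 z 5.6 box 242 272 142 242
pad_label n 1010 c 638.2 149.8 wh 54.1 54.8 a 1.3 z 5.5 box 237 277 177 215
pad_measure n 1333 c 644.2 -149.0 wh 35.6 72.7 a 5.5 z 5.6 box 242 272 170 222
pad_tape n 1706 c 532.1 -405.3 wh 99.6 98.6 a 88.9 z 5.5 box 221 294 162 231
label_roll n 1205 c 330.1 -295.8 wh 54.8 54.1 a 88.9 z 39.1 box 234 277 182 223
cutter n 2180 c 451.0 -121.0 wh 28.6 139.6 a 60.2 z 17.1 box 208 305 163 228
```

View pics/tour.png

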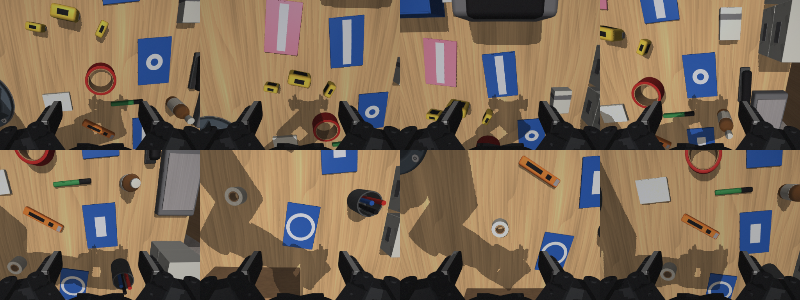

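Detected sizes and heights all match the description. I'll start with the tape roll.

```bash
cat >> h.py <<'E'
def pickplace(pick,ap,place,apl,z,op,f,rel,up=.16):
    "pick/place: TCP xy; ap/apl: closing-axis angles (rad); z: TCP height at the pick"
    P=np.array(pick);Q=np.array(place)
    m.set_gripper(op)
    m.move_ptp([*P,up],down(ap)); m.move_l([*P,z],max_speed=.12)
    print("contact before grip",np.round(m.current_force(),1))
    m.set_gripper(0,f); m.dwell(.2); print("grip",round(m.current_grip_width()*85,1),"mm",np.round(m.current_grip_force(),1),"q6",round(m.current_qpos()[5],2))
    m.move_l([*P,z+.03],max_speed=.06); m.move_l([*P,up],max_speed=.2)
    print("held",round(m.current_grip_width()*85,1),round(m.current_grip_force(),1))
    m.move_ptp([*Q,up],down(apl)); m.move_l([*Q,z+.03],max_speed=.15); m.move_l([*Q,z+.0065],max_speed=.03)
    m.dwell(.2); print("at",np.round(m.current_ee_pos(),4),"F",np.round(m.current_force(),1),"q6",round(m.current_qpos()[5],2))
    m.set_gripper(rel); m.dwell(.2); m.move_l([*Q,z+.07],max_speed=.1); m.move_l([*Q,up+.05],max_speed=.2); print("t",m.current_time())
E
python3 - <<'E'
from h import *
pickplace((.458+.044,.0985),0,(.532+.044,-.4053),0,.010,.45,40,.42)
# look from the place tour pose
m.move_ptp([.532,-.405+.067,.30],down(0))
im,d,K=grab("wrist","pics/after1.png");np.savez("w_after1.npz",im=im,X=cloud(d,K))
X=np.load("w_after1.npz")["X"];M=(abs(X[...,2]-.054)<.008)&(np.hypot(X[...,0]-.532,X[...,1]+.405)<.09)
p=X[M];print(len(p),cv2.minAreaRect((p[:,:2]*1000).astype(np.float32)),np.nanmedian(p[:,2]))
E
```

```text
contact before grip [ 0.5 -0.  -0.2]
grip 12.9 mm 38.1 q6 0.1
held 12.8 38.0
at [ 0.576  -0.4053  0.0166] F [-1.  1.  2.] q6 -0.68
t 19.875
2310 ((531.891845703125, -406.61981201171875), (98.86941528320312, 98.46533203125), 61.96488571166992) 0.053013625063886946
```

View pics/after1.png

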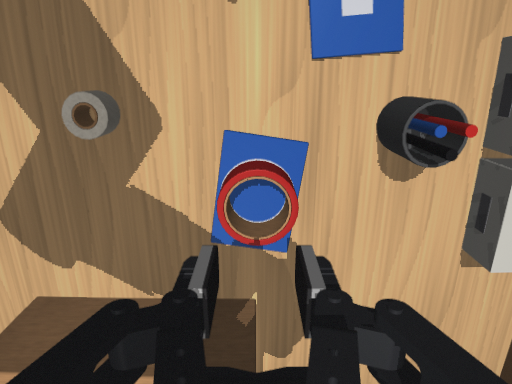

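The tape roll is on its ring, about 1.3 mm off. Next the label roll, with a check, then the cutter.

```bash
cat >> h.py <<'E'
def check(c,z,fn):
    m.move_ptp([c[0],c[1]+.067,.30],down(0)); im,d,K=grab("wrist",fn); X=cloud(d,K)
    M=(abs(X[...,2]-z)<.008)&(np.hypot(X[...,0]-c[0],X[...,1]-c[1])<.09); p=X[M]
    (cx,cy),s,a=cv2.minAreaRect((p[:,:2]*1000).astype(np.float32)); print("CHECK",len(p),round(cx,1),round(cy,1),np.round(s,1),round(a,1),"z",np.nanmedian(p[:,2]))
    return cx,cy
E
python3 - <<'E'
from h import *
pickplace((.3301,-.2958),0,(.6382,.1498),0,.010,1,40,.85,up=.2)
cx,cy=check((.638,.150),.046,"pics/after2.png")
if np.hypot(cx-638,cy-150)<5:
    pickplace((.4510,-.1210),np.radians(60.2),(.5112,.4078),np.radians(6),.004,.6,40,.6)
    check((.511,.408),.022,"pics/after3.png")
a,b=[cv2.resize(cv2.imread(f"pics/after{i}.png"),(400,300)) for i in(2,3)]; cv2.imwrite("pics/after23.png",np.hstack([a,b]))
print(m.current_time())
E
```

```text
contact before grip [ 0.3 -0.6 -0.4]
grip 54.0 mm 40.8 q6 -0.84
held 54.1 42.2
at [0.6382 0.1498 0.0167] F [-2.5 -0.3  4.9] q6 0.16
t 32.5
CHECK 1276 637.8 149.8 [55.1 54.7] 43.5 z 0.04505814366827483
contact before grip [0.  0.3 0.4]
grip 26.7 mm 39.8 q6 -1.41
held 26.8 39.4
at [0.5112 0.4078 0.0107] F [-1.8 -2.8  5.4] q6 0.5
t 44.4833
CHECK 2179 510.7 407.3 [ 28.  139.1] 5.9 z 0.02311569410009257
45.0583
```

View pics/after23.png

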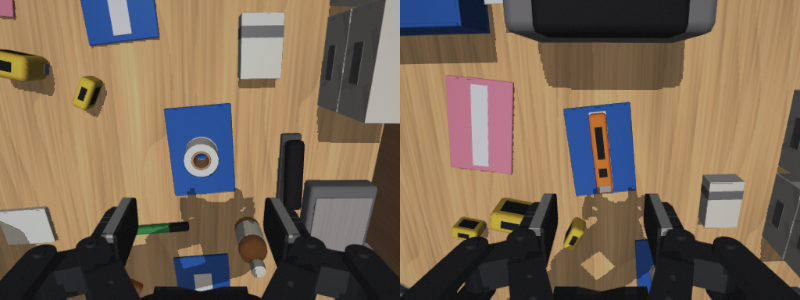

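Label roll and cutter are within 1 mm and upright. The measure is last.

Run:
```python
from h import *
pickplace((.3590,.2971),np.radians(77.9),(.6438,-.1485),np.radians(5.5),.020,.75,50,.65,up=.22)
check((.644,-.1485),.068,"pics/after4.png")
m.move_ptp([.45,0,.35],down(0))
grab("scene","pics/end_scene.png");grab("side","pics/end_side.png")
S=cv2.imread("pics/end_scene.png");a=cv2.imread("pics/after4.png")
cv2.imwrite("pics/end.png",np.hstack([cv2.resize(S[90:320,110:400],(420,333)),cv2.resize(a,(380,333))]))
for n in("bottle","white_box"): print(n,[(np.round(r["at"],3).tolist(),round(r["confidence"],2)) for r in m.look_for("scene",n)])
print(m.current_time())
```

```text
contact before grip [-0.2  0.7 -0.1]
grip 35.2 mm 50.5 q6 -0.77
held 35.7 50.1
at [ 0.6438 -0.1485  0.0265] F [-0.9  1.4 -1.4] q6 -0.39
t 57.375
CHECK 1616 643.4 -148.8 [35.7 70.2] 5.5 z 0.06670463509608193
bottle [([0.733, -0.013, 0.077], 0.71)]
white_box [([0.732, 0.311, 0.038], 0.71), ([0.538, -0.4, 0.007], 0.36)]
58.8917
```

View pics/end.png

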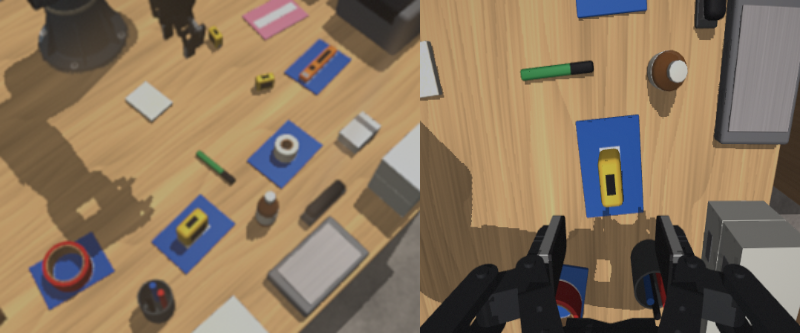

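The final picture shows all four items on their matching pads: tape (67,265), measure (193,228), label roll (287,149) and cutter (319,63). The bottle and white box are where they were.

```bash
python3 -c "
from bench import manip
print(manip.sign_off())"
```

```text
the job is handed in; nothing more can be done
None
```

The job is handed in: the tape roll, label roll, cutter and tape measure each stand upright on their matching pads within about 1.5 mm by the wrist camera, set down in that order in about 59 s of the 106 s allowed, and the bottle and white box show no measurable movement.

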